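# Shut and latch the loaded objective tray

### The job

One of the two small grey cabinets has three chrome objectives in its open tray: with your fingertips, gently push that tray fully home without touching the objectives, and then push the sliding catch on top of the same cabinet as far to the right (seen from the robot) as it goes, so that the tray is locked in. Leave the other cabinet's empty tray and catch as they are and every loose thing where it stands; only push, lift nothing.

Things in the scene. Friction and masses are not known exactly. Their poses are not given: they have to be found in the camera images.
- cabinet_loaded: The small grey cabinet whose tray holds three chrome objectives; fixed to the bench, 140 deep (x) x 150 wide (y) x 85 high. Origin: centre of its underside, on the bench. Its own -x axis points out of its open front (roughly to the robot), +y to its left side as seen from the robot, +z up; it may be turned a little about z. Its front edge is at own x = -70.
- tray_loaded (a joint): How far the loaded tray stands out of its cabinet (m): 0 = fully home with its front flush, 0.110 = end of travel. Slides along the cabinet's x axis; stiff (a few N to push) and stays where it is left; a hard stop at 0.
- tray_loaded_front (a point): Centre of the outer face of the loaded tray's flat aluminium front, which is 100 wide (own y), 56 high (from 10 to 66 above the bench) and 6 thick, with a shallow dark finger-slot mark; nothing sticks out of it. The tray behind it is clear acrylic, 96 wide with walls 44 above the bench. Axes as the cabinet.
- seated_objectives: The three chrome objectives standing upright in a black lift-out rack in the loaded tray, 25 diameter, tops 56 above the bench, in a row across the tray (own y = -30, 0, 30), centres 32 behind the outer face of the tray front. They ride with the tray and could be lifted straight up out of it. Origin: that of the cabinet, shifted with the tray (on the bench level, 70 behind the outer face of the tray front).
- catch_loaded (a joint): Travel of the loaded cabinet's sliding catch (m): 0 = open, at the cabinet's left (+y) end; 0.045 = fully across to its right (-y), hard stop, with its tongue in front of the shut tray. About 1 N of friction; stays where it is left.
- catch_loaded_tab (a point): Centre of the upright dark steel tab of the loaded cabinet's catch: 12 x 12 mm and 26 high, from 91 to 117 above the bench, on a 26 (x) x 22 (y) x 4 plate that lies on the roof (top of plate 91 above the bench). At catch value 0 it is at own x = -57, y = +62 of the cabinet, and it moves along the cabinet's -y as the value grows. A 16 wide tongue hangs down 20 in front of the cabinet's front edge below it.
- cabinet_empty: The other cabinet, same make and size, with an empty tray; origin and axes likewise.
- tray_empty (a joint): How far the empty tray stands out (m); to be left as it is.
- tray_empty_front (a point): Centre of the outer face of the empty tray's front (as the loaded one).
- catch_empty (a joint): Travel of the empty cabinet's catch (m); to be left as it is.
- catch_empty_tab (a point): Centre of the tab of the empty cabinet's catch.
- objective_a_mid (a point): Loose chrome objective standing on the bench between the two trays, 25 diameter, 45 high; point at its centre.
- objective_b_mid (a point): Loose chrome objective standing at the left of the bench, 25 diameter, 38 high; point at its centre.
- objective_c: Loose chrome objective standing on the roof of the empty cabinet, 25 diameter, 34 high; origin at the centre of its foot.
- dust_cap: Loose red anodised dust cap lying on the bench at the left front, 32 diameter, 14 high; origin at the centre of its underside.
- focus_shaft: Loose steel coarse-focus shaft with knurled ends lying on the bench at the right, 130 long, 24 diameter; origin under its middle, x along it.
- spanner: Loose steel spanner lying on the bench at the right front, 130 long; x along it.

How it is judged (in metres and radians):
On the way, in this order (a step that is already met when the one before it is completed fails the run):
1. the loaded tray is fully home, its catch still open (value of joint tray_loaded below 0.004 m and value of joint catch_loaded below 0.02 m), for 0.2 s.
2. the catch of that cabinet is fully across (value of joint catch_loaded above 0.041 m and value of joint tray_loaded below 0.004 m), for 0.2 s.
At the end, for the whole second after the job is handed in: Loaded tray within 4 mm of fully home, its catch within 4 mm of fully across, the empty tray and its catch within 6 mm of where they were, every loose thing within 12 mm of where it stood (all of step 2 and distance of each of tray_empty_front, catch_empty_tab from where it was at the start of the episode below 0.006 m and distance of each of objective_a_mid, objective_b_mid, dust_cap, objective_c, focus_shaft, spanner from where it was at the start of the episode below 0.012 m); the robot touches nothing.
It fails at once if a seated objective is pushed on (over 0.5 N) (contact force between any of the fingers, the arm and seated_objectives above 0.5 N).
It fails at once if the rack of objectives is lifted by over 6 mm (height (world z) of seated_objectives above 0.006 m).
It fails at once if the loaded tray is slammed (shut faster than 0.35 m/s) (velocity of joint tray_loaded below -0.35 m/s).
It fails at once if the empty tray or its catch is moved by over 6 mm (distance of any of tray_empty_front, catch_empty_tab from where it was at the start of the episode above 0.006 m).
It fails at once if a loose thing is lifted, carried or pushed by over 12 mm (distance of any of objective_a_mid, objective_b_mid, dust_cap, objective_c, focus_shaft, spanner from where it was at the start of the episode above 0.012 m).
It also fails if it takes over 42 s, if anything falls off the work surface, if the arm or the gripper's body presses on something with over 40 N, if the wrist force passes 120 N, or if a joint passes its speed limit or range.

### The arm

A 6-joint arm with a two-finger parallel gripper is mounted at the origin on the work surface. World frame = base frame: x ahead of the robot, y to its left, z up, the work surface at z = 0. Lengths are in m, angles in degrees, forces in N, time in s.
With the tool pointing down it reaches from about 0.375 to 0.9 m from the base axis. Payload 3.1 kg.
Tool frame: the origin (TCP) lies at the very end of the fingers, on their centre line; the grasp point (between the pads) lies behind it (bot.grip_depth is the z of the grasp point in the tool frame, in m); z points along the fingers, y is the direction in which the jaws open and shut (so a half turn about z gives the same grasp; the last joint's range is limited). The gripper opens to 87 mm and grips with 3 to 60 N. Pads are 19 mm wide; open, the fingers measure 117 mm over their backs; the gripper's body (75 mm by 190 mm) begins 51 mm behind the grasp point.
Start: joints at [61.278, 30.224, 82.088, -0, 67.689, -10.227], TCP at [0.198, 0.593, 0.223] pointing down, gripper open.
Joint ranges: [-176.69, 176.69], [-43.24, 126.21], [12.49, 139.97], [-82, 262], [0, 151.66], [-163.58, 163.58]. Speed limits (degrees/s): [159.86, 159.86, 180, 180, 180, 180].

### API

Orientations are given as a 3x3 rotation matrix whose columns are the frame's x, y, z axes.
In Python, from rig import bot, vision gives the robot as it stands. The module is installed in compiled form; this text tells all that it offers.
- The arm moves only by the shell command python3 -m jog 'ROWS'. ROWS is JSON, a list of rows, each a list of 3 entries, a list of its own where there are three numbers: the shift along the tool's x, y, z in mm, then the turn, a rotation vector about the tool's x, y, z in degrees, then the closure, from 0 (fully open) to 1 (shut). In form: [[[dx, dy, dz], [wx, wy, wz], fingers], ...]. A call has 1 to 12 rows; each row is the pose to reach, as a shift and turn from the pose commanded when the call began, along the tool's axes at that moment; what a row does not reach only later rows make up. A row lasts 1/12 s, in which the tool goes at most 41.7 mm and 7.16 degrees, less where a joint would pass 70% of its speed; a pose out of reach is approached as far as the arm can. A call with a gripper value outside its range is refused whole. The fingers move at their own pace and stop on an object; the grip force is fixed at half the most. Time passes only in rows, so rows that repeat a pose let the fingers close. It gives the time, the measured TCP pose, the force and the opening at its end, in the units of the state.
- bot.read_state(): the state, without advancing time (a new reading comes with each control period).
- vision.capture(name): name is "scene" or "top" or "wrist"; returns the picture (384x512x3 uint8, red, green, blue); there is no depth.
- vision.camera_info(name): a dict with "intrinsics" (3x3 intrinsics, pixels), "camera_from_world" (4x4, takes a point from world to camera coordinates); the wrist camera has in their place "mount" (4x4, takes a point from camera to tool coordinates, whose origin is the TCP and whose axes are the flange's). Camera axes: x right, y up, looking along -z (the intrinsics and any distortion apply to the point x, -y, -z); pixel columns grow to the right and rows downward; lengths in m; the calibration is good to about 2 mm. A picture is of the moment at which its call begins: read the wrist's pose just before it. camera_info takes no time and is no camera call.
- bot.hand_in(): hands the job in, once; it reports no verdict.
The state is a dict: "time_s": time; "joint_positions": joint angles; "qvel": joint speeds; "tau": joint torques, N m; "position": TCP position; "tcp_rot": TCP orientation; "force": force on the tool from outside, world axes, zero at the start; "moment": the same for the moment, N m; "opening": opening from 0.0 (shut) to 1.0 (fully open).
Only numpy, scipy, OpenCV 4.12 (cv2) and the standard library are available. Lean on these libraries where they do the work, as an engineer would, in place of code of your own. Each camera call takes 0.05 s, during which the arm holds its last target. There are 200 camera calls.

## Working session

There is one attempt and no reset: what is moved stays moved. The work goes in short steps, Python scripts to look and compute and a shell command to move; the robot and the scene stay as the last step left them, time stands still between calls to the robot, and variables do not carry over. Pictures are saved under pics/ and viewed, about 8 in all and at most 12, crops included, and the job is handed in when it is done.

```bash
mkdir -p pics; python3 - <<'E'
from rig import bot, vision
import cv2, numpy as np
np.set_printoptions(precision=4,suppress=True)
for n in("scene","top"):
    im=vision.capture(n); cv2.imwrite(f"pics/{n}0.png",im[:,:,::-1]); 
    cv2.imwrite(f"pics/{n}0b.png",cv2.resize(im[:,:,::-1],(800,600),interpolation=cv2.INTER_CUBIC))
    i=vision.camera_info(n); print(n,{k:np.array(v) if not isinstance(v,str) else v for k,v in i.items()})
s=bot.read_state(); print(s); print(bot.grip_depth)
E
```

```text
scene {'intrinsics': array([[397.0746,   0.    , 254.4462],
       [  0.    , 397.0746, 193.189 ],
       [  0.    ,   0.    ,   1.    ]]), 'camera_from_world': array([[-0.7142,  0.6999, -0.0028,  0.3571],
       [-0.5725, -0.5819,  0.5777,  0.2195],
       [ 0.4027,  0.4142,  0.8163, -1.3525],
       [ 0.    ,  0.    ,  0.    ,  1.    ]])}
top {'intrinsics': array([[435.0718,   0.    , 257.8157],
       [  0.    , 435.0718, 197.3032],
       [  0.    ,   0.    ,   1.    ]]), 'camera_from_world': array([[-0.0015, -1.    ,  0.0032,  0.0018],
       [ 0.9851, -0.001 ,  0.1719, -0.4976],
       [-0.1719,  0.0034,  0.9851, -1.2366],
       [ 0.    ,  0.    ,  0.    ,  1.    ]])}
{'time_s': 0.1, 'joint_positions': array([ 61.2789,  30.2734,  82.1509,  -0.0013,  67.6881, -10.2276]), 'qvel': array([-0.0151, -0.1155, -0.1234, -0.0642, -0.0183, -0.0004]), 'tau': array([ -0.0009, -44.0988, -17.7149,   0.0635,   0.0535,  -0.    ]), 'position': array([0.1979, 0.5921, 0.2217]), 'tcp_rot': array([[-0.9484,  0.3172, -0.0009],
       [ 0.3172,  0.9484, -0.0017],
       [ 0.0003, -0.0019, -1.    ]]), 'force': array([-0.3979,  0.2934,  0.1837]), 'moment': array([ 0.0118, -0.004 , -0.0149]), 'opening': 1.0043121927259722}
-0.0187
```

View pics/top0b.png

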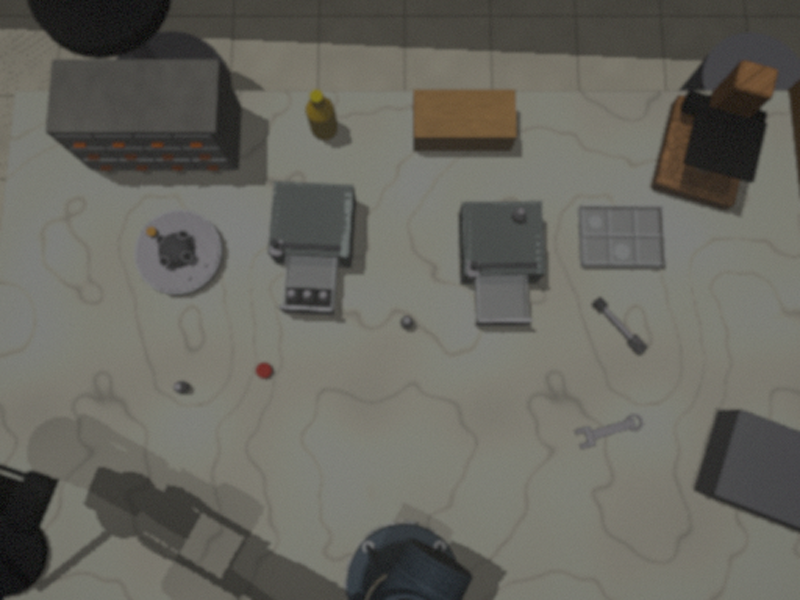

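View pics/scene0b.png

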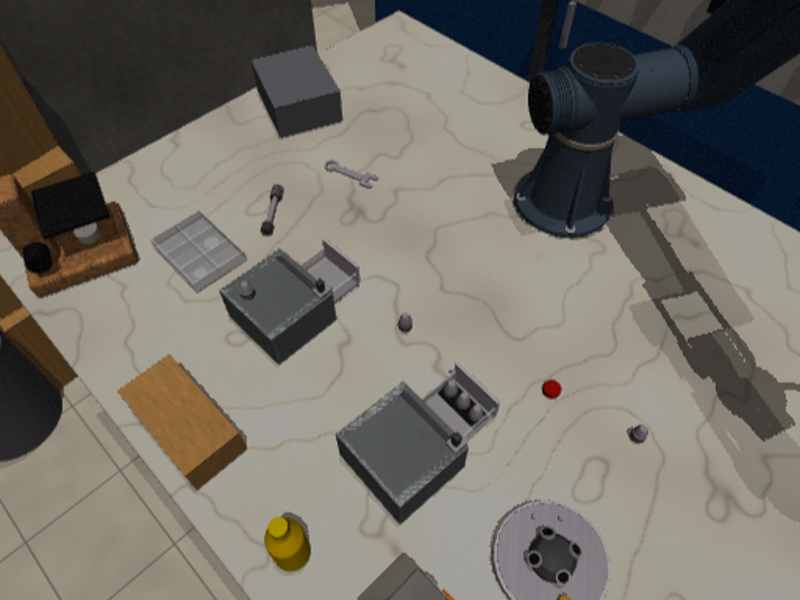

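The left cabinet is the loaded one: in the top view (800 px wide) its roof is at about (312,220), its tray front at (308,308) and its catch tab at (277,247). Loose objective A is at (407,322) and the dust cap at (264,370). Next I'll zoom in for exact edges.

```bash
cat > h.py <<'E'
import numpy as np
from rig import vision
def ray(n,u,v):
    i=vision.camera_info(n);K=np.array(i["intrinsics"]);T=np.array(i["camera_from_world"])
    d=np.linalg.inv(K)@[u,v,1];d=np.array([d[0],-d[1],-d[2]])
    R=T[:3,:3];return -R.T@T[:3,3],R.T@d
def plane(n,u,v,z):
    o,d=ray(n,u,v);return o+d*(z-o[2])/d[2]
def proj(n,p):
    i=vision.camera_info(n);K=np.array(i["intrinsics"]);T=np.array(i["camera_from_world"])
    c=T[:3,:3]@p+T[:3,3];q=K@[c[0],-c[1],-c[2]];return q[:2]/q[2]
E
python3 - <<'E'
import cv2,numpy as np
a=cv2.imread("pics/top0.png")[110:210,160:240]; b=cv2.imread("pics/scene0.png")[225:345,205:330]
A=cv2.resize(a,None,fx=6,fy=6,interpolation=cv2.INTER_CUBIC); A=cv2.convertScaleAbs(A,alpha=1.8)
B=cv2.resize(b,None,fx=5,fy=5,interpolation=cv2.INTER_CUBIC);B=cv2.convertScaleAbs(B,alpha=1.8)
for im,k,x0,y0 in((A,6,160,110),(B,5,205,225)):
    for t in range(0,im.shape[1]//k,10): cv2.putText(im,str(x0+t),(t*k,10),0,.35,(0,0,255),1);cv2.line(im,(t*k,12),(t*k,18),(0,0,255),1)
    for t in range(0,im.shape[0]//k,10): cv2.putText(im,str(y0+t),(0,t*k+4),0,.35,(0,0,255),1)
cv2.imwrite("pics/A.png",A);cv2.imwrite("pics/B.png",B)
E
```

```text
(no output)
```

View pics/A.png

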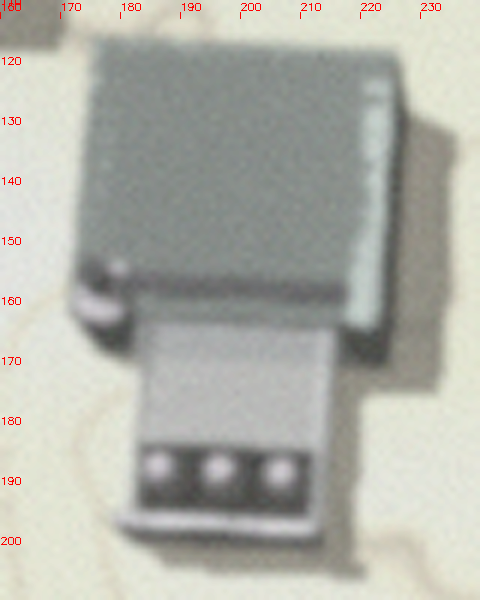

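View pics/B.png

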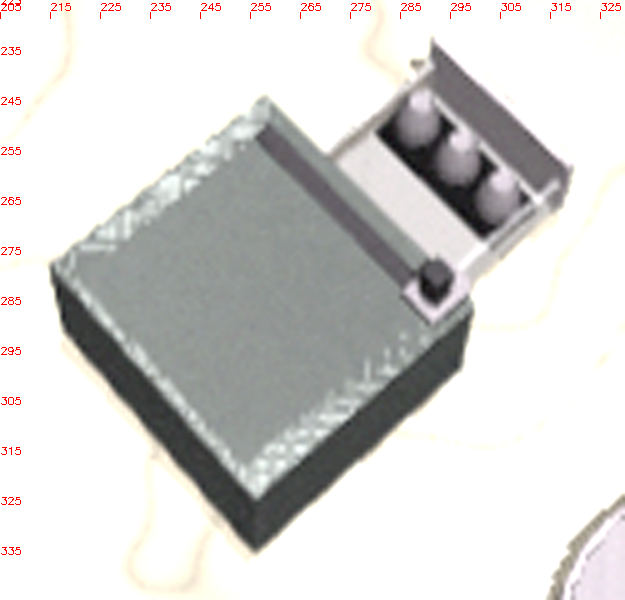

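```bash
python3 - <<'E'
from h import *
np.set_printoptions(precision=4,suppress=True)
P=lambda n,u,v,z:plane(n,u,v,z)[:2]
T=dict(BL=(175.3,116.5),BR=(225.5,118.5),FR=(222.3,164.8),FL=(171.8,161.5))
S=dict(BR=(215.3,277.5),FR=(257,244.3),BL=(256,324.5),FL=(298.5,287))
src=[];dst=[]
own=dict(BL=(70,75),BR=(70,-75),FR=(-70,-75),FL=(-70,75))
for k in T:
    a=P("top",*T[k],.085);b=P("scene",*S[k],.085);print(k,a,b)
    src.append(own[k]);dst.append((a+b)/2*1000)
src=np.array(src,float);dst=np.array(dst)
c=dst.mean(0);H=src.T@(dst-c);th=np.arctan2(H[0,1]-H[1,0],H[0,0]+H[1,1])
print("centre",c,"yaw",np.degrees(th)); R=np.array([[np.cos(th),-np.sin(th)],[np.sin(th),np.cos(th)]])
print("resid",dst-(c+src@R.T))
for n,L,Rr in(("top",(179.3,197.8),(213,199.2)),("scene",(318.8,259.5),(291.5,233))):
    a=P(n,*L,.066);b=P(n,*Rr,.066);print(n,"tray L,R",a,b,np.linalg.norm(a-b),"own",(a*1000-c)@R,(b*1000-c)@R)
for x,y in((277,247),):pass
print("tabtop own",(P("scene",291.5,277.5,.117)*1000-c)@R, (P("top",175.5,155,.117)*1000-c)@R)
k=.64
for n,u,v,z in(("objA",407,322,.022),("cap",264,370,.007),("objB",182,387,.02)):print(n,P("top",u*k,v*k,z),)
E
```

```text
BL [0.7314 0.2433] [0.7337 0.2438]
BR [0.7252 0.0958] [0.7249 0.0958]
FR [0.5854 0.1035] [0.5908 0.1022]
FL [0.5953 0.2492] [0.6005 0.2514]
centre [660.9114 173.1145] yaw -3.1504194265340844
resid [[-2.3589 -0.6256]
 [-1.6419  1.4088]
 [ 1.2369  0.7789]
 [ 2.764  -1.5621]]
top tray L,R [0.4924 0.2278] [0.4882 0.1305] 0.09736719848969583 own [-171.2819   45.366 ] [-170.1249  -51.9943]
scene tray L,R [0.503  0.2346] [0.4957 0.1349] 0.09998952483208319 own [-161.0452   52.7399] [-162.9006  -47.2325]
tabtop own [-57.5496  55.1742] [-58.2982  56.7255]
objA [ 0.4747 -0.0068]
cap [0.3848 0.2657]
objB [0.3521 0.4158]
```

Cabinet centre is (0.661, 0.173) with yaw −3.15°, and the sizes agree within about 3 mm. The tray front is at own x ≈ −166 ± 5. I'll move in front of it, high up, with the fingers shut and the jaw axis along the push, so the gripper body stays clear of the tab.

```bash
python3 -m jog '[[[-368,-307,0],[0,0,74.6],1],[[-368,-307,0],[0,0,74.6],1],[[-368,-307,0],[0,0,74.6],1],[[-368,-307,0],[0,0,74.6],1],[[-368,-307,0],[0,0,74.6],1],[[-368,-307,0],[0,0,74.6],1],[[-368,-307,0],[0,0,74.6],1],[[-368,-307,0],[0,0,74.6],1],[[-368,-307,0],[0,0,74.6],1],[[-368,-307,0],[0,0,74.6],1],[[-368,-307,0],[0,0,74.6],1],[[-368,-307,0],[0,0,74.6],1]]'; python3 -m jog '[[[0,0,0],[0,0,0],1],[[0,0,0],[0,0,0],1],[[0,0,0],[0,0,0],1]]'; python3 -c "
from rig import bot;s=bot.read_state();print(s['time_s'],s['position'],s['tcp_rot'],s['joint_positions'],s['opening'],s['force'])"
```

```text
time_s: 1.1
position: [0.4522, 0.1812, 0.2225]
tcp_rot: [[0.059, 0.998, 0.002], [0.998, -0.059, -0.001], [-0.001, 0.002, -1.0]]
force: [0.1, -0.2, -0.3]
opening: 0.174
time_s: 1.35
position: [0.4489, 0.1852, 0.2222]
tcp_rot: [[0.054, 0.999, -0.002], [0.999, -0.054, 0.0], [0.0, -0.002, -1.0]]
force: [-1.1, 0.5, -0.4]
opening: 0.02
1.35 [0.44891634 0.18518183 0.22218898] [[ 5.40442604e-02  9.98537144e-01 -1.67040096e-03]
 [ 9.98538528e-01 -5.40439169e-02  2.50145713e-04]
 [ 1.59504776e-04 -1.68147865e-03 -9.99998574e-01]] [9.18419017e+00 1.95994883e+01 1.01594855e+02 3.43641523e-02
 5.88978537e+01 1.22644249e+01] 0.020253908431759615 [-1.13798593  0.5388744  -0.38813728]
```

```bash
python3 -m jog '[[[0,0,40],[0,0,0],1],[[0,0,80],[0,0,0],1],[[0,0,120],[0,0,0],1],[[0,0,150],[0,0,0],1],[[0,0,170],[0,0,0],1],[[0,0,178],[0,0,0],1],[[0,0,178],[0,0,0],1],[[0,0,178],[0,0,0],1]]'; python3 - <<'E'
from rig import vision
import cv2
a=cv2.resize(vision.capture("top")[110:230,140:260,::-1],(400,400),interpolation=2)
b=cv2.resize(vision.capture("scene")[200:340,200:340,::-1],(400,400),interpolation=2)
cv2.imwrite("pics/C.png",cv2.convertScaleAbs(cv2.hconcat([a,b]),alpha=1.7))
E
```

```text
time_s: 2.02
position: [0.4496, 0.1858, 0.0449]
tcp_rot: [[0.052, 0.999, 0.0], [0.999, -0.052, 0.0], [0.0, -0.0, -1.0]]
force: [-0.7, -0.1, 0.2]
opening: 0.006
```

View pics/C.png

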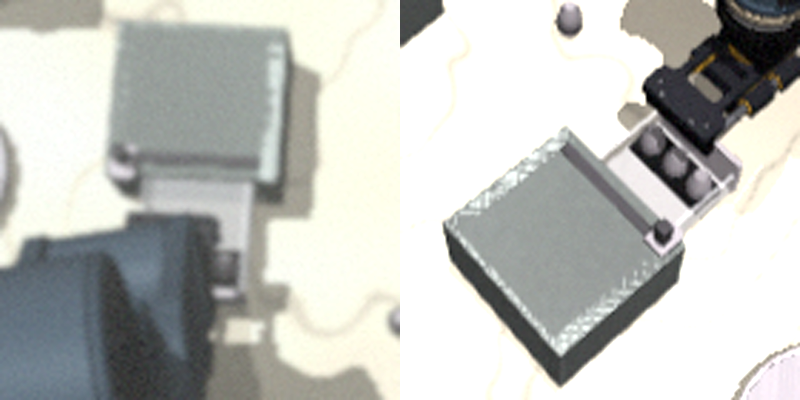

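Fingers are low in front of the tray and clear of it. The right half shows the gripper above and outside the tray front, with the objectives at (655,140), (678,163) and (698,185). I'll push gently at about 0.1 m/s.

```bash
python3 -m jog '[[[0,5,0],[0,0,0],1],[[0,10,0],[0,0,0],1],[[0,15,0],[0,0,0],1],[[0,20,0],[0,0,0],1],[[0,25,0],[0,0,0],1],[[0,30,0],[0,0,0],1],[[0,35,0],[0,0,0],1],[[0,40,0],[0,0,0],1],[[0,45,0],[0,0,0],1],[[0,50,0],[0,0,0],1],[[0,55,0],[0,0,0],1],[[0,60,0],[0,0,0],1]]'; python3 -m jog '[[[0,6,0],[0,0,0],1],[[0,12,0],[0,0,0],1],[[0,18,0],[0,0,0],1],[[0,24,0],[0,0,0],1],[[0,30,0],[0,0,0],1],[[0,34,0],[0,0,0],1],[[0,38,0],[0,0,0],1],[[0,42,0],[0,0,0],1],[[0,45,0],[0,0,0],1]]';  python3 -m jog '[[[0,3,0],[0,0,0],1],[[0,6,0],[0,0,0],1],[[0,9,0],[0,0,0],1]]'
```

```text
time_s: 3.12
position: [0.5099, 0.1815, 0.0445]
tcp_rot: [[0.054, 0.999, -0.001], [0.999, -0.054, -0.0], [-0.0, -0.001, -1.0]]
force: [-1.6, 0.2, 2.2]
opening: 0.005
time_s: 3.87
position: [0.5551, 0.1791, 0.0445]
tcp_rot: [[0.054, 0.999, 0.0], [0.999, -0.054, -0.0], [-0.0, 0.0, -1.0]]
force: [-1.0, -1.3, 0.9]
opening: 0.005
time_s: 4.12
position: [0.5638, 0.1786, 0.0445]
tcp_rot: [[0.054, 0.999, -0.0], [0.999, -0.054, -0.0], [-0.0, -0.0, -1.0]]
force: [-1.1, -1.6, 0.7]
opening: 0.004
```

```bash
python3 -m jog '[[[0,2,0],[0,0,0],1],[[0,4,0],[0,0,0],1],[[0,6,0],[0,0,0],1]]';python3 - <<'E'
from rig import vision
import cv2
a=cv2.resize(vision.capture("top")[100:220,140:260,::-1],(400,400),interpolation=2)
b=cv2.resize(vision.capture("scene")[200:340,200:340,::-1],(400,400),interpolation=2)
cv2.imwrite("pics/D.png",cv2.convertScaleAbs(cv2.hconcat([a,b]),alpha=1.7))
E
```

```text
time_s: 4.37
position: [0.5697, 0.1784, 0.0445]
tcp_rot: [[0.054, 0.999, -0.0], [0.999, -0.054, 0.0], [0.0, -0.0, -1.0]]
force: [-2.2, -0.7, 0.5]
opening: 0.005
```

View pics/D.png

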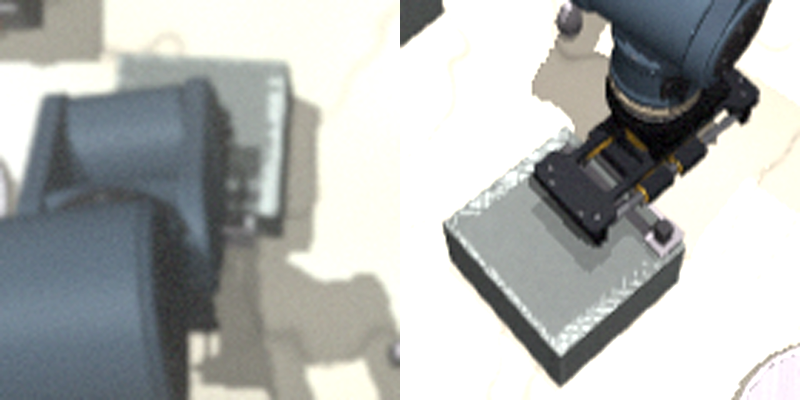

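The tray is nearly in, with the gripper above the roof and clear of the tab at (662,235). I'll go on in small steps until it meets the stop.

```bash
for i in 1 2 3; do python3 -m jog '[[[0,1,0],[0,0,0],1],[[0,2,0],[0,0,0],1],[[0,3,0],[0,0,0],1],[[0,3,0],[0,0,0],1]]' | grep -E 'pos|force'; done
```

```text
position: [0.5729, 0.1783, 0.0446]
force: [-0.7, -0.6, -0.5]
position: [0.576, 0.1781, 0.0446]
force: [-1.8, 0.6, -0.8]
position: [0.5789, 0.1779, 0.0445]
force: [-1.5, 1.2, 1.1]
```

```bash
for i in 1 2 3; do python3 -m jog '[[[0,1,0],[0,0,0],1],[[0,2,0],[0,0,0],1],[[0,2,0],[0,0,0],1]]' | grep -E 'pos|force'; done
```

```text
position: [0.5789, 0.1779, 0.0445]
force: [-5.0, 0.5, 4.2]
position: [0.5788, 0.1779, 0.0445]
force: [-7.3, 0.9, 6.2]
position: [0.5787, 0.1779, 0.0445]
force: [-11.4, 1.8, 9.8]
```

The TCP stopped at x = 0.579 with force rising. That puts the face at about 0.594, against a cabinet front at about 0.591. I'll back off and check.

```bash
python3 -m jog '[[[0,-5,0],[0,0,0],1],[[0,-20,0],[0,0,0],1],[[0,-45,0],[0,0,0],1],[[0,-80,0],[0,0,0],1],[[0,-80,-40],[0,0,0],1],[[0,-80,-80],[0,0,0],1],[[40,-80,-100],[0,0,0],1],[[80,-80,-100],[0,0,0],1],[[120,-80,-100],[0,0,0],1],[[120,-80,-100],[0,0,0],1],[[120,-80,-100],[0,0,0],1]]'; python3 - <<'E'
from rig import vision
import cv2
A=vision.capture("top");B=vision.capture("scene")
cv2.imwrite("pics/t2.png",A[:,:,::-1]);cv2.imwrite("pics/s2.png",B[:,:,::-1])
a=cv2.resize(A[110:210,150:250,::-1],(400,400),interpolation=2)
b=cv2.resize(B[220:340,205:325,::-1],(400,400),interpolation=2)
cv2.imwrite("pics/F.png",cv2.convertScaleAbs(cv2.hconcat([a,b]),alpha=1.7))
E
```

```text
time_s: 7.13
position: [0.5122, 0.3038, 0.145]
tcp_rot: [[0.05, 0.999, 0.004], [0.999, -0.05, 0.001], [0.001, 0.004, -1.0]]
force: [-0.1, -0.4, -0.3]
opening: 0.009
```

View pics/F.png

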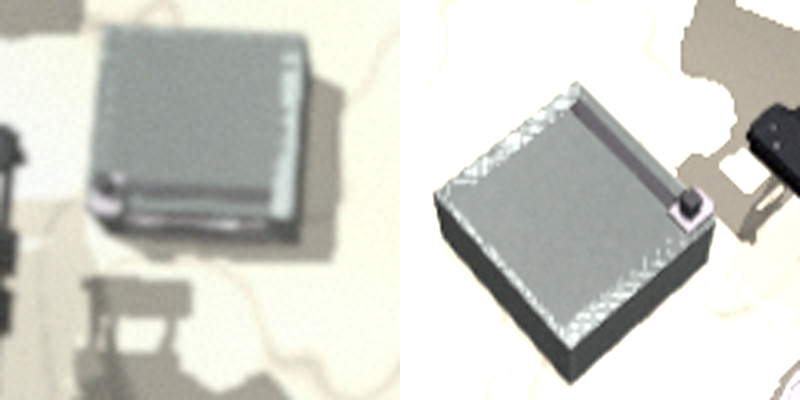

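The tray is home: the top view shows the front flush under the roof edge, a bright line from (130,218) to (268,225). The catch tab is untouched at the left end. Next I'll go to the left of the tab.

```bash
python3 - <<'E'
from h import *
c=np.array([.661,.1731]);t=np.radians(-3.15);R=np.array([[np.cos(t),-np.sin(t)],[np.sin(t),np.cos(t)]])
for q in((-70,50,66),(-70,-50,66),(-57,62,117),(-57,62,91)):
    p=np.r_[c+R@np.array(q[:2])/1000,q[2]/1000];print(q,proj("top",p),proj("scene",p))
print("seen: front",(182.5,164.5),(217,166.2),"tab scene",(292,279))
E
python3 -m jog '[[[0,30,0],[0,0,0],1],[[0,65,0],[0,0,0],1],[[-10,92,0],[0,0,0],1],[[-20,102,0],[0,0,0],1],[[-24,102,15],[0,0,0],1],[[-24,102,30],[0,0,0],1],[[-24,102,42],[0,0,0],1],[[-24,102,42],[0,0,0],1],[[-24,102,42],[0,0,0],1]]'
python3 - <<'E'
from rig import vision
import cv2
A=vision.capture("top");B=vision.capture("scene")
a=cv2.resize(A[110:210,150:250,::-1],(400,400),interpolation=2)
b=cv2.resize(B[240:340,245:345,::-1],(400,400),interpolation=2)
cv2.imwrite("pics/G.png",cv2.convertScaleAbs(cv2.hconcat([a,b]),alpha=1.7))
E
```

```text
(-70, 50, 66) [180.64849374 163.62546167] [292.10957225 281.32439601]
(-70, -50, 66) [214.75976034 165.42734698] [264.52847498 253.42063061]
(-57, 62, 117) [173.67729531 154.42530278] [293.37535788 279.75998711]
(-57, 62, 91) [175.37157746 156.85835731] [292.52291283 284.17322251]
seen: front (182.5, 164.5) (217, 166.2) tab scene (292, 279)
time_s: 7.98
position: [0.6106, 0.2712, 0.1015]
tcp_rot: [[0.055, 0.998, -0.003], [0.998, -0.055, -0.001], [-0.001, -0.003, -1.0]]
force: [0.3, 0.6, 0.8]
opening: 0.006
```

View pics/G.png

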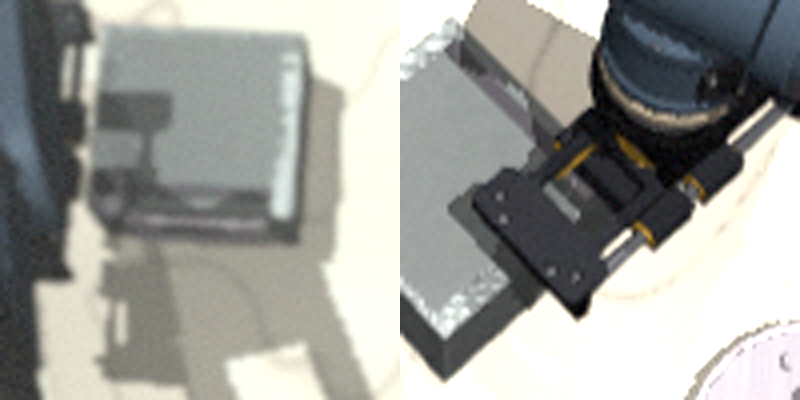

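Predicted and seen pixels agree within 2 px, which is about 5 mm and well inside the finger width. The finger is left of the tab at a height of 0.10. Now I'll push right.

```bash
python3 -m jog '[[[-5,0,0],[0,0,0],1],[[-10,0,0],[0,0,0],1],[[-15,0,0],[0,0,0],1],[[-20,0,0],[0,0,0],1],[[-25,0,0],[0,0,0],1],[[-30,0,0],[0,0,0],1],[[-35,0,0],[0,0,0],1],[[-40,0,0],[0,0,0],1],[[-45,0,0],[0,0,0],1],[[-50,0,0],[0,0,0],1],[[-54,0,0],[0,0,0],1]]'; for i in 1 2 3 4 5 6; do python3 -m jog '[[[-1,0,0],[0,0,0],1],[[-2,0,0],[0,0,0],1],[[-3,0,0],[0,0,0],1],[[-3,0,0],[0,0,0],1]]' | grep -E 'pos|force'; done
```

```text
time_s: 9.0
position: [0.6089, 0.2177, 0.1026]
tcp_rot: [[0.054, 0.999, 0.0], [0.999, -0.054, -0.0], [-0.0, 0.0, -1.0]]
force: [1.1, 1.4, 1.3]
opening: 0.008
position: [0.6087, 0.2151, 0.1025]
force: [0.5, 0.6, 0.3]
position: [0.6085, 0.2122, 0.1025]
force: [-0.4, -0.1, 0.6]
position: [0.6084, 0.2096, 0.1025]
force: [-0.1, 1.8, -0.6]
position: [0.6084, 0.2092, 0.1026]
force: [1.4, 9.6, -1.7]
position: [0.6084, 0.2089, 0.1028]
force: [0.3, 16.1, -1.7]
position: [0.6084, 0.2085, 0.1029]
force: [2.1, 22.3, -3.4]
```

Hard stop at own y ≈ 33, against 32.5 predicted for full travel. I'll back off, lift and check.

```bash
python3 -m jog '[[[9,0,0],[0,0,0],1],[[25,0,0],[0,0,0],1],[[40,0,-20],[0,0,0],1],[[60,0,-50],[0,0,0],1],[[90,-20,-80],[0,0,0],1],[[125,-40,-100],[0,0,0],1],[[160,-60,-120],[0,0,0],1],[[195,-60,-120],[0,0,0],1],[[195,-60,-120],[0,0,0],1],[[195,-60,-120],[0,0,0],1],[[195,-60,-120],[0,0,0],1]]'; python3 - <<'E'
from rig import vision
from h import *
import cv2
c=np.array([.661,.1731]);t=np.radians(-3.15);R=np.array([[np.cos(t),-np.sin(t)],[np.sin(t),np.cos(t)]])
p=np.r_[c+R@np.array([-.057,.017]),.117];print(proj("top",p),proj("scene",p))
A=vision.capture("top")[:,:,::-1];B=vision.capture("scene")[:,:,::-1]
A0=cv2.imread("pics/top0.png");B0=cv2.imread("pics/scene0.png")
a=cv2.resize(A,(400,300));b=cv2.resize(B[220:340,205:325],(400,300),interpolation=2)
d=cv2.resize(cv2.absdiff(A,A0),(400,300));e=cv2.resize(cv2.absdiff(B,B0),(400,300))
cv2.imwrite("pics/H.png",cv2.convertScaleAbs(cv2.vconcat([cv2.hconcat([a,b]),cv2.hconcat([d,e])]),alpha=1.7))
E
```

```text
time_s: 11.92
position: [0.558, 0.3977, 0.2218]
tcp_rot: [[0.053, 0.999, -0.001], [0.999, -0.053, -0.002], [-0.002, -0.001, -1.0]]
force: [0.2, -0.2, -0.3]
opening: 0.006
[189.6224904  155.26563221] [279.92996394 266.21705747]
```

View pics/H.png

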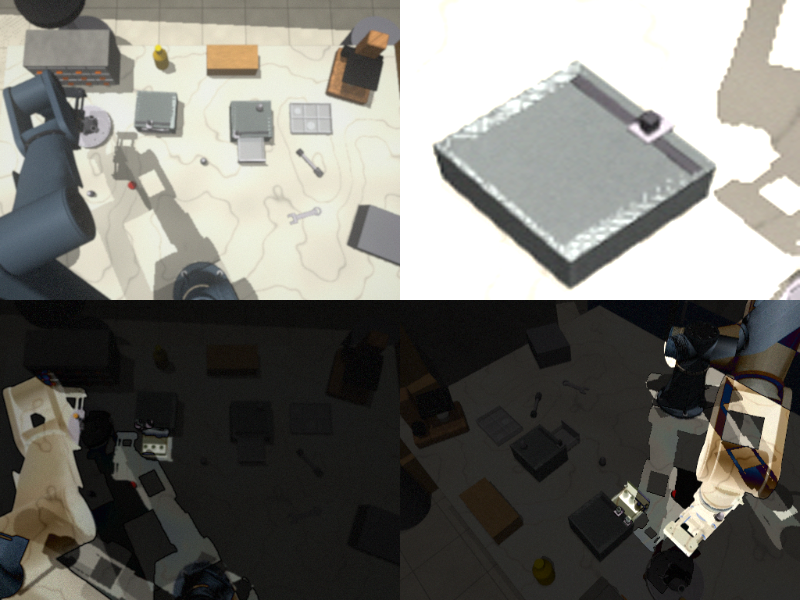

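The tab is seen at scene pixel (280,268), against (280,266) predicted for fully across. In the difference images only the arm, its shadow, the tray and the catch have changed.

```bash
python3 -c "from rig import bot;print(bot.hand_in())"
```

```text
the job is handed in; nothing more can be done
None
```

I pushed the left (loaded) cabinet's tray home with closed fingertips, slowly (about 0.05–0.1 m/s), then slid its catch fully to the right. I backed the arm well clear and handed the job in about 12 s into the run; no verdict is reported.

- **Tray:** it met a hard stop with force rising to about 11 N. The front face came to x ≈ 0.594, against about 0.591 measured for the cabinet front, and the picture shows it flush. An upward force of up to 10 N also showed on the tool at the stop; I put it down to friction but did not confirm it.
- **Catch:** it met a hard stop at about 22 N. The finger stood at own y ≈ 33 mm, against 32.5 expected for the full 45 mm. The tab is seen within 2 px of where it should be.
- **Everything else:** before/after difference pictures show no change at the empty cabinet or the loose parts I could see. The arm and its shadow covered the left of both pictures. In the last top view the dust cap and objective B are still visible there. I did not re-measure either one, but the arm did not come near objective B.

The first measurements of the tray front differed by up to about 10 mm between the two cameras. This did not matter, because both pushes ended on hard stops.

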